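# Line up the condiments by height

### The arm

A 7-joint arm with a two-finger parallel gripper is mounted at the origin on a cart in front of the work surface, level with it; the furniture and walls round the work are solid. World frame = base frame: x ahead of the robot, y to its left, z up, the work surface at z = 0. Lengths are in m, angles in rad, forces in N, time in s.
With the tool pointing down it reaches from about 0.425 to 0.8 m from the base axis. Payload 8.3 kg.
Tool frame: the origin (TCP) lies midway between the tips of the shut fingers; the grasp point (between the pads) lies 19 mm behind it; z points along the fingers, y is the line along which they close (so a half turn about z gives the same grasp; the last joint's range is limited). The gripper opens to 85 mm and grips with 20 to 120 N. Pads are 22 mm wide; open, the fingers measure 114 mm over their backs; the gripper's body (76 mm by 85 mm) begins 54 mm behind the grasp point. The pads swing forward as they close: fully open they stand 13 mm farther back than shut.
Start: joints at [-1.223, 0.383, 0.016, 1.37, -0.006, 1.388, -0.046], TCP at [0.25, 0.573, 0.231] pointing down, gripper open.
Joint ranges: [-2.95, 2.95], [-0.25, 2.06], [-1.52, 1.56], [0.18, 2.33], [-1.44, 4.58], [0.02, 2.06], [-3.01, 3.01]. Speed limits (rad/s): [2.39, 2.39, 3.01, 3.01, 3.14, 3.14, 3.14].

### API

Orientations are given as a rotation vector (axis times angle).
In Python, from cell import env, imaging gives the robot as it stands.
- The arm moves only by the tool drive_tool, never from a script. Its arguments are lists of equal length, an entry for each row: "delta_pos": the shift along the tool's x, y, z in m, a list of three; "spin": the turn about the tool's z in degrees; "hand": the opening, from 0 (shut) to 1 (fully open). In form: {"delta_pos": [[dx, dy, dz], ...], "spin": [spin, ...], "hand": [hand, ...]}. A call has 1 to 5 rows; each row shifts and turns the commanded pose from where the row before left it, along the tool's axes as they then stand; what a row does not reach is not made up. A row lasts 1/10 s, in which the tool goes at most 50 mm and 8.59 degrees, less where a joint would pass 70% of its speed; a pose out of reach is approached as far as the arm can. A call with a gripper value outside its range is refused whole. The fingers move at their own pace and stop on an object; "grip_force" is the grip in N (left out, the last holds). Time passes only in rows, so rows that do not move let the fingers close. It gives the time, the measured TCP pose, the force, the opening and the grip force at its end, in the units of the state.
- env.sense(): the state, without advancing time (a new reading comes with each control period).
- imaging.camera(name): name is "scene" or "top"; returns a dict with "color" (384x512x3 uint8, red, green, blue), "fx", "fy", "cx", "cy" (pixels), "rvec" (rotation vector, rad) and "tvec" (3), from world to camera coordinates, as OpenCV has them. Camera axes: x right, y down, z forward; pixel columns grow to the right and rows downward; lengths in m; the calibration is good to about 2 mm. A picture is of the moment at which its call begins. There is no depth.
- env.close_job(): hands the job in; it is judged then, once.
Trained networks look in the newest picture that a camera, given by its name, has taken for a name from the list of things; names that differ only in an ending like _2 or _b are one class to them, and where a whole thing is asked for, a point or a joint stands for the part that bears it (a point fixed in the world has none). Each returns a list of dicts, best first, with "p" (0 to 1); they miss things now and then, are a little off and sometimes report something else, mostly with a low value. They report only what shows in the picture. A call takes as long as a camera call. They do not tell look-alikes from the thing itself.
- imaging.search_frame(label, camera): "xy" ([column, row] in pixels, amid what is visible of it).
- imaging.outline_of(label, camera): "mask" (384x512 bool, what is visible of it) and "xy" ([column, row] in pixels, amid what is visible of it).
The state is a dict: "t": time; "joints": joint angles; "qd": joint speeds; "tau": joint torques, N m; "tcp_pos": TCP position; "eef_rot": TCP orientation; "force": force on the tool from outside, world axes, zero at the start; "moment": the same for the moment, N m; "finger_gap": opening from 0.0 (shut) to 1.0 (fully open); "grip_force": force on a finger pad.
Only numpy, scipy, OpenCV 4.12 (cv2) and the standard library are available. Lean on these libraries where they do the work, as an engineer would, in place of code of your own. Each camera call takes 0.05 s, during which the arm holds its last target. There are 200 camera calls.

### The job

Line up the small glass, the salt shaker, the spice jar and the pepper mill on the wooden board by height: one upright and centred on each cork disc, the tallest on the disc next to the egg timer, then ever shorter towards the tea light. Leave the egg timer and the tea light where they stand.

Things in the scene. Friction and masses are not known exactly. Their poses are not given: they have to be found in the camera images.
- mill_centre (a point): Origin: on its axis, half-way up; z up. Wooden pepper mill, 126 mm tall, round; foot 50 mm across, straight neck 37 mm across from 64 to 98 mm above its foot (1 to 35 mm above this origin: the place to grip it, so that its top stays clear of the gripper's body), head 41 mm across, small steel knob on top; 0.18 kg. It is loose.
- spice_centre (a point): Origin: on its axis, half-way up; z up. Spice jar with a yellow-brown lid, 100 mm tall; glass body of square outline 44 x 44 mm with rounded corners (sides along its x and y), round lid 44 mm across on the top 20 mm; best gripped on the body 60 to 70 mm above its foot (10 to 20 mm above this origin), its top clear of the gripper's body; 0.11 kg. It is loose.
- salt_centre (a point): Origin: on its axis, half-way up; z up. Salt shaker of white china with a domed steel cap, 78 mm tall, round; 43 mm across the foot, about 40 mm at mid height; 0.12 kg. It is loose.
- glass_centre (a point): Origin: on its axis, half-way up; z up. Small empty drinking glass, open at the top, mouth up, 57 mm tall; 38 mm across the foot, 46 mm across the rim, about 44 mm at mid height; 0.09 kg. It is loose.
- mark_a: One of four identical round cork discs (58 mm across, 2 mm thick, thin brass rim) fixed in a straight row, 90 mm apart, on top of the dark wooden board (530 x 90 mm, top 12 mm above the table; it lies roughly crosswise to the robot, anywhere within about 10 degrees). The four names are in no order along the row. Origin: centre of the disc's underside, at the board's top; a thing set on the disc stands 2 mm above this origin.
- mark_b: One of four identical round cork discs (58 mm across, 2 mm thick, thin brass rim) fixed in a straight row, 90 mm apart, on top of the dark wooden board (530 x 90 mm, top 12 mm above the table; it lies roughly crosswise to the robot, anywhere within about 10 degrees). The four names are in no order along the row. Origin: centre of the disc's underside, at the board's top; a thing set on the disc stands 2 mm above this origin.
- mark_c: One of four identical round cork discs (58 mm across, 2 mm thick, thin brass rim) fixed in a straight row, 90 mm apart, on top of the dark wooden board (530 x 90 mm, top 12 mm above the table; it lies roughly crosswise to the robot, anywhere within about 10 degrees). The four names are in no order along the row. Origin: centre of the disc's underside, at the board's top; a thing set on the disc stands 2 mm above this origin.
- mark_d: One of four identical round cork discs (58 mm across, 2 mm thick, thin brass rim) fixed in a straight row, 90 mm apart, on top of the dark wooden board (530 x 90 mm, top 12 mm above the table; it lies roughly crosswise to the robot, anywhere within about 10 degrees). The four names are in no order along the row. Origin: centre of the disc's underside, at the board's top; a thing set on the disc stands 2 mm above this origin.
- timer: Round egg timer with a red top and white foot, 63 mm across, 60 mm tall, loose, standing on one end of the board (which end varies), in line with the discs and 90 mm from the centre of the nearest one. Marks the tall end; not to be moved. Origin: centre of its underside, at the board's top.
- tealight: Tea light in a metal cup, 38 mm across, 15 mm tall, loose, standing on the other end of the board, in line with the discs and 90 mm from the centre of the nearest one. Marks the short end; not to be moved. Origin: centre of its underside, at the board's top.
Not all that is in view belongs to the job. Leave any blue or purple look-alike of the part that bears glass_centre alone.

How it is judged:
By the outcome, as a careful person would: the job done as asked, in the order asked, and still so for the second after the job is handed in, with the robot touching nothing.
It also fails if it takes over 101 s, if anything falls off the work surface, if the arm or the gripper's body presses on something with over 40 N, if the wrist force passes 120 N, or if a joint passes its speed limit or range.

## Working session

There is one attempt and no reset: what is moved stays moved. The work goes in short steps, Python scripts to look and compute and a tool call to move; the robot and the scene stay as the last step left them, time stands still between calls to the robot, and variables do not carry over. Pictures are saved under pics/ and viewed, at most 14 in all, crops included, and the job is handed in when it is done.

Besides the shell and the picture viewer there is one more tool, called as name(argument=value, ...), one argument or row to a line, values as JSON. drive_tool: Moves the arm, as the interface text tells. Its arguments: {"type":"object","properties":{"delta_pos":{"type":"array"},"spin":{"type":"array"},"hand":{"type":"array"},"grip_force":{"type":"number"}},"required":["delta_pos","spin","hand"]}

```bash
mkdir -p pics; ls; cat > h.py <<'E'
import numpy as np, cv2
from cell import env, imaging
def K(c): return np.array([[c['fx'],0,c['cx']],[0,c['fy'],c['cy']],[0,0,1.]])
def ray(c,xy):
    R=cv2.Rodrigues(np.array(c['rvec'],float))[0]; t=np.array(c['tvec'],float).ravel()
    d=R.T@np.array([(xy[0]-c['cx'])/c['fx'],(xy[1]-c['cy'])/c['fy'],1.]); return -R.T@t, d/np.linalg.norm(d)
def atz(c,xy,z):
    o,d=ray(c,xy); return o+d*(z-o[2])/d[2]
def tri(rs):
    A=sum(np.eye(3)-np.outer(d,d) for o,d in rs); b=sum((np.eye(3)-np.outer(d,d))@o for o,d in rs)
    p=np.linalg.solve(A,b); return p,[np.linalg.norm((np.eye(3)-np.outer(d,d))@(p-o)) for o,d in rs]
def proj(c,p):
    return cv2.projectPoints(np.array(p,float).reshape(-1,3),np.array(c['rvec'],float),np.array(c['tvec'],float),K(c),None)[0][:,0]
E
python3 - <<'E'
from h import *
np.set_printoptions(precision=3,suppress=True)
s=env.sense(); print(s)
cs={}
for n in ('scene','top'):
    c=imaging.camera(n); cs[n]=c; cv2.imwrite(f'pics/{n}0.png',cv2.resize(c['color'][:,:,::-1],(800,600)))
    print(n,c['fx'],c['cx'],ray(c,(256,192)))
    for l in ['mill_centre','spice_centre','salt_centre','glass_centre','mark_a','timer','tealight']:
        print(l,[(round(d['p'],2),np.round(d['xy'],1).tolist()) for d in imaging.search_frame(l,n)][:6])
E
```

```text
pics
{'t': 0.0, 'joints': array([-1.223,  0.384,  0.016,  1.371, -0.006,  1.388, -0.046]), 'qd': array([-0.   ,  0.001, -0.001, -0.   , -0.002,  0.001,  0.002]), 'tau': array([  0.001, -62.759,   0.845, -37.181,   0.016,   0.014,   0.   ]), 'tcp_pos': array([0.249, 0.573, 0.23 ]), 'eef_rot': array([-0.64 , -3.075,  0.003]), 'force': array([ 0.284, -0.32 , -0.327]), 'moment': array([-0.005, -0.008, -0.032]), 'grip_force': 0.0, 'finger_gap': 0.999505959152943}
scene 462.4714234053706 249.31016695653116 (array([-0.027, -0.529,  0.836]), array([ 0.519,  0.499, -0.693]))
mill_centre [(0.64, [176.8, 171.1])]
spice_centre [(0.95, [294.1, 266.9])]
salt_centre [(0.8, [215.8, 199.5])]
glass_centre [(0.9, [230.0, 228.8]), (0.59, [228.9, 261.0]), (0.58, [269.8, 240.8])]
mark_a [(0.7, [319.7, 223.6]), (0.62, [267.0, 186.9]), (0.58, [295.9, 206.2]), (0.57, [247.0, 169.1])]
timer [(0.92, [224.7, 144.3])]
tealight [(0.47, [348.9, 246.9])]
top 469.18550301278947 255.8301340977104 (array([0.326, 0.011, 1.112]), array([ 0.178,  0.02 , -0.984]))
mill_centre [(0.62, [170.0, 210.0]), (0.54, [322.1, 158.5])]
spice_centre [(0.92, [348.8, 222.2]), (0.29, [207.0, 147.4])]
salt_centre [(0.76, [229.3, 212.6])]
glass_centre [(0.84, [299.9, 209.5]), (0.7, [267.1, 220.5]), (0.66, [294.7, 255.7]), (0.34, [231.2, 214.7])]
mark_a [(0.98, [248.1, 150.8]), (0.83, [279.8, 153.2]), (0.68, [320.8, 159.3]), (0.58, [207.1, 145.0])]
timer [(0.67, [174.0, 140.0])]
tealight [(0.71, [364.6, 157.9]), (0.19, [351.9, 221.4])]
```

View pics/scene0.png

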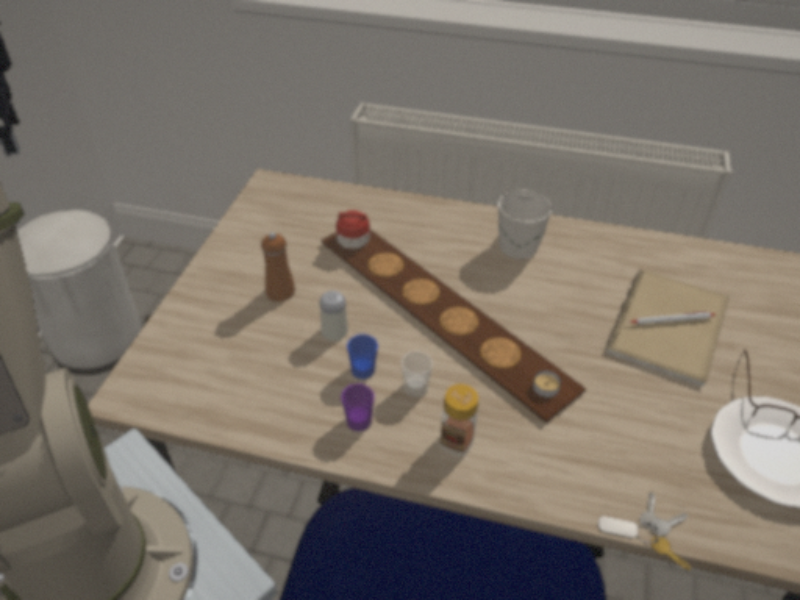

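View pics/top0.png

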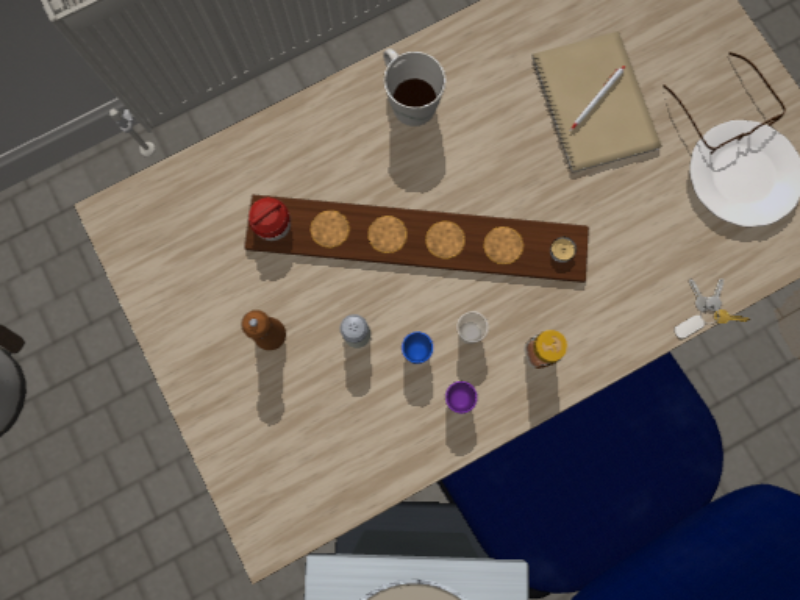

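Scene view (800×600 scale): timer (352,230), discs (386,264), (421,291), (459,320), (501,352), tea light (545,384), mill (277,268), salt (333,316), spice (460,415). The glass candidates are blue (362,357), purple (357,407) and clear (416,374). In the top view these are blue (417,348), purple (461,397) and clear (472,327). The clear one is meant, since blue and purple are look-alikes. The tall end is at the timer, on the left.

```bash
cat > m.py <<'E'
from h import *
from scipy.optimize import least_squares
PROF={'mill':[(0,25),(20,25),(64,18.5),(98,18.5),(105,20.5),(118,20.5),(126,5)],
'salt':[(0,21.5),(39,20),(65,20),(78,8)],'glass':[(0,19),(57,23)],'timer':[(0,31.5),(60,25)],'mark':[(2,29)],'tealight':[(0,19),(15,19)],'spice':[(80,22),(100,22)]}
def pts(n,p,yaw=0):
    a=np.linspace(0,2*np.pi,40,endpoint=False); P=[]
    for z,r in PROF[n]: P.append(np.c_[r*np.cos(a),r*np.sin(a),0*a+z])
    if n=='spice':
        q=np.array([[22,17],[17,22],[-17,22],[-22,17],[-22,-17],[-17,-22],[17,-22],[22,-17]],float)
        q=q@np.array([[np.cos(yaw),np.sin(yaw)],[-np.sin(yaw),np.cos(yaw)]])
        P+= [np.c_[q,np.full(8,z)] for z in (0,80)]
    return np.vstack(P)/1000+p
def sil(c,n,p,yaw=0):
    h=cv2.convexHull(proj(c,pts(n,p,yaw)).astype(np.float32)); m=cv2.moments(h); return np.array([m['m10']/m['m00'],m['m01']/m['m00']]),h
def fit(n,obs,p0,yaw=0):  # obs [(cam,centroid)]
    f=lambda p: np.concatenate([sil(c,n,p,yaw)[0]-u for c,u in obs])
    r=least_squares(f,p0,diff_step=1e-4); return r.x,r.fun
def masks(label,cam): 
    o=[]
    for d in imaging.outline_of(label,cam):
        ys,xs=np.nonzero(d['mask'])
        if len(xs): o.append((d['p'],np.array([xs.mean(),ys.mean()]),len(xs),d['mask']))
    return o
E
cat > a.py <<'E'
from m import *
np.set_printoptions(precision=4,suppress=True)
cs={n:imaging.camera(n) for n in('scene','top')}
W={'mill':(177,171,168,210),'spice':(294,267,350,222),'salt':(214,202,228,211),'glass':(266,240,302,209),'timer':(225,146,173,140),'tealight':(349,246,360,160),
 'm1':(247,169,211,146),'m2':(269,186,248,150),'m3':(294,205,285,153),'m4':(320,225,322,157)}
L={k:('mark_a' if k[0]=='m' and k[1].isdigit() else k if k in('timer','tealight') else k+'_centre') for k in W}
cache={}
for k,w in W.items():
    obs=[]; n='mark' if L[k]=='mark_a' else k
    for cam,u in (('scene',w[:2]),('top',w[2:])):
        if (L[k],cam) not in cache: cache[L[k],cam]=masks(L[k],cam)
        ms=[m for m in cache[L[k],cam] if np.hypot(*(m[1]-u))<14]
        if not ms: print(k,cam,'none'); continue
        obs.append((cs[cam],ms[0][1],ms[0][2],ms[0][0]))
    if len(obs)<2: 
        continue
    p0=atz(obs[1][0],obs[1][1],.03); p0[2]=0
    p,r=fit(n,[(c,u) for c,u,_,_ in obs],p0)
    ar=[(a,int(cv2.contourArea(sil(c,n,p)[1])),round(pp,2)) for c,u,a,pp in obs]
    print(k,p*1000,'res',r,'area/model',ar)
for cam,(l,a) in {'top':('spice',(349,222)),'scene':('glass',(266,240))}.items():
    c=cs[cam]['color']; x,y=map(int,a); cv2.imwrite(f'pics/{l}_crop.png',cv2.resize(c[y-32:y+32,x-40:x+40,::-1],None,fx=8,fy=8,interpolation=cv2.INTER_CUBIC))
E
python3 a.py; python3 -c "
import cv2,numpy as np
cv2.imwrite('pics/crops.png',np.vstack([cv2.resize(cv2.imread(f'pics/{l}_crop.png'),(375,300)) for l in('spice','glass')]))"
```

```text
mill [469.9557 231.8367  -4.1213] res [-0.541   0.0792  0.28   -0.399 ] area/model [(719, 804, 0.66), (534, 567, 0.67)]
spice [ 453.1679 -178.1553    0.4964] res [-0.3821  0.0684  0.2736 -0.3298] area/model [(882, 1090, 0.76), (511, 573, 0.83)]
salt [473.7147  98.199    3.9113] res [-0.754   0.1359  0.4245 -0.5903] area/model [(479, 484, 0.92), (327, 329, 0.78)]
glass [482.3946 -71.7376  -0.0118] res [-0.4804  0.1162  0.2985 -0.4089] area/model [(484, 511, 0.57), (315, 341, 0.81)]
timer [644.2992 238.7199   8.9073] res [-0.234   0.0447  0.1242 -0.1631] area/model [(484, 550, 0.84), (581, 635, 0.69)]
tealight [ 609.1725 -213.1086   14.1537] res [-0.6496  0.1889  0.4611 -0.5404] area/model [(225, 246, 0.61), (179, 225, 0.46)]
m1 [636.9101 147.6172  10.3174] res [-0.4352  0.0908  0.2444 -0.3153] area/model [(254, 234, 0.78), (407, 428, 0.98)]
m2 [629.2348  56.882   10.8178] res [-0.3302  0.074   0.1964 -0.2468] area/model [(273, 265, 0.79), (411, 432, 0.57)]
m3 [622.6616 -32.637   10.484 ] res [-0.5594  0.1368  0.3527 -0.4327] area/model [(329, 301, 0.81), (458, 435, 0.69)]
m4 top none
```

View pics/crops.png

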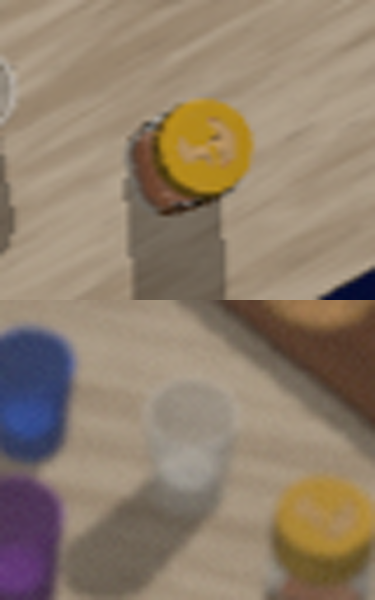

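The crop confirms the clear glass in the middle, with the blue and purple ones to its left. Heights match (table about 0, board about 11 mm). Next I fit with z fixed, and find the jar's yaw.

```bash
cat > b.py <<'E'
from m import *
from scipy.optimize import minimize
np.set_printoptions(precision=1,suppress=True)
cs={n:imaging.camera(n) for n in('scene','top')}
G={'mill':(470,232,0),'spice':(453,-178,0),'salt':(474,98,0),'glass':(482,-72,0),'timer':(644,238,12),'tealight':(609,-213,12),'m1':(637,147,12),'m2':(629.5,57,12),'m3':(622.5,-32,12),'m4':(615.5,-122,12)}
L={k:('mark_a' if k in('m1','m2','m3','m4') else k if k in('timer','tealight') else k+'_centre') for k in G}
S=8;cache={}
def render(c,n,p,yaw):
    h=sil(c,n,p,yaw)[1]; im=np.zeros((384*2,512*2),np.uint8); cv2.fillPoly(im,[np.round((h*2+.5)*16).astype(np.int32)],255,shift=4); return cv2.resize(im,(512,384),interpolation=cv2.INTER_AREA)/255.
for k,g in G.items():
    n='mark' if L[k]=='mark_a' else k; g=np.array(g)/1000.; M={}
    for cam in cs:
        if (L[k],cam) not in cache: cache[L[k],cam]=masks(L[k],cam)
        u=sil(cs[cam],n,g)[0]; ms=[m for m in cache[L[k],cam] if np.hypot(*(m[1]-u))<8]
        if ms: M[cam]=ms[0]
    r=least_squares(lambda q: np.concatenate([sil(cs[c],n,np.r_[q,g[2]])[0]-M[c][1] for c in M]),g[:2],diff_step=1e-4)
    print(k,r.x*1000,r.fun,{c:round(M[c][0],2) for c in M})
    if k=='spice':
        for cam in M: 
            o=[]
            for y in range(-45,45,10):
                f=lambda q:1-np.minimum(a:=render(cs[cam],n,np.r_[q,0],np.radians(y)),M[cam][3]).sum()/np.maximum(a,M[cam][3]).sum()
                s=minimize(f,r.x,method='Nelder-Mead',options=dict(initial_simplex=[r.x,r.x+[.004,0],r.x+[0,.004]],maxfev=60)); o.append((y,round(1-s.fun,3)))
            print(cam,o)
        p=np.r_[r.x,0]; ims=[]
        for cam in cs:
            c=cs[cam]; u=sil(c,n,p)[0].astype(int); x0,y0=u-[25,30]
            for yaw in (None,0,15,30,-30,-15):
                im=cv2.resize(c['color'][y0:y0+60,x0:x0+50,::-1],None,fx=5,fy=5,interpolation=cv2.INTER_CUBIC)
                if yaw is not None:
                    for z in (0,80):
                        Q=pts('spice',p,np.radians(yaw))[80:][:8] if z==0 else pts('spice',p,np.radians(yaw))[88:]
                        cv2.polylines(im,[np.int32((proj(c,Q)-[x0,y0]+.5)*5)],True,(0,255,0),1)
                ims.append(im)
        cv2.imwrite('pics/spice_yaw.png',cv2.resize(np.vstack([np.hstack(ims[:6]),np.hstack(ims[6:])]),(800,320)))
        cv2.imwrite('pics/spice_yaw.png',cv2.resize(np.vstack([np.hstack([ims[i] for i in (0,1,2,3)]),np.hstack([ims[i] for i in (6,7,8,9)])]),(780,468)))
E
python3 b.py
```

```text
mill [469.2 229.9] [-0.9 -0.8  0.9 -0.2] {'scene': 0.7, 'top': 0.75}
spice [ 453.3 -177.4] [-0.5  0.4  0.2 -0.6] {'scene': 0.82, 'top': 0.96}
scene [(-45, np.float64(0.909)), (-35, np.float64(0.867)), (-25, np.float64(0.844)), (-15, np.float64(0.839)), (-5, np.float64(0.843)), (5, np.float64(0.849)), (15, np.float64(0.869)), (25, np.float64(0.906)), (35, np.float64(0.926))]
top [(-45, np.float64(0.892)), (-35, np.float64(0.871)), (-25, np.float64(0.858)), (-15, np.float64(0.86)), (-5, np.float64(0.868)), (5, np.float64(0.886)), (15, np.float64(0.915)), (25, np.float64(0.929)), (35, np.float64(0.914))]
salt [475.3 101.1] [-0.4  0.7 -0.1 -0.6] {'scene': 0.95, 'top': 0.54}
glass [482.3 -72.3] [-0.4  0.4  0.1 -0.5] {'scene': 0.69, 'top': 0.65}
timer [643.2 238.2] [-0.5 -0.4  0.5 -0.1] {'scene': 0.95, 'top': 0.78}
tealight [ 609.8 -212.3] [ 0. -0.] {'scene': 0.82}
m1 [635.7 146.4] [-0.3 -0.1  0.3 -0.1] {'scene': 0.63, 'top': 0.79}
m2 [629.8  57.6] [-0.5  0.   0.3 -0.3] {'scene': 0.55, 'top': 0.93}
m3 [622.1 -32.8] [-0.5 -0.2  0.5 -0.2] {'scene': 0.51, 'top': 0.78}
m4 [ 615.7 -121.4] [-0.2  0.1  0.1 -0.2] {'scene': 0.77, 'top': 0.9}
```

View pics/spice_yaw.png

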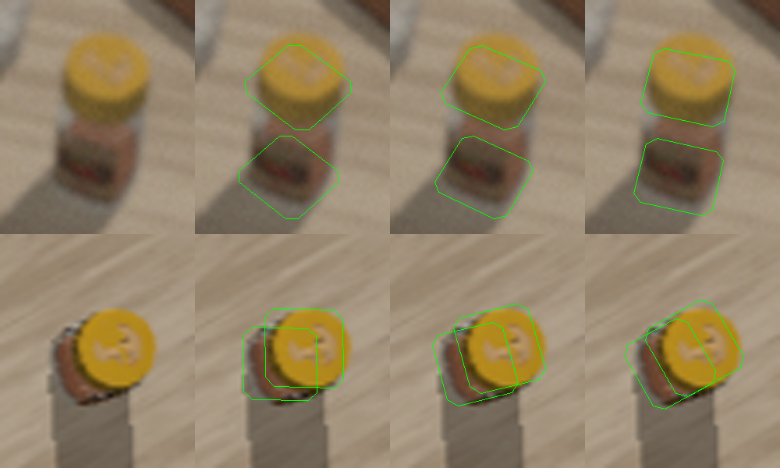

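Jar yaw is about +25°. Disc targets (mm), starting from the timer: (636,147), (629,57), (622,-32) and (616,-122). I start moving by turning the tool so its y lies along world x.

drive_tool(
  delta_pos=[
    [0,0,0],
    [0,0,0],
    [0,0,0],
    [0,0,0],
    [0,0,0],
  ],
  spin=[8.4,8.4,8.4,8.4,8.4],
  hand=[1,1,1,1,1],
  grip_force=35,
)

```text
t: 2.9
tcp_pos: [0.2495, 0.573, 0.2313]
eef_rot: [-1.708, -2.636, 0.0]
force: [-0.3, -0.5, -0.8]
finger_gap: 1.004
grip_force: 0.0
```

drive_tool(
  delta_pos=[
    [0,0,0],
    [0,0,0],
    [0,0,0],
    [0,0,0],
    [0,0,0],
  ],
  spin=[8.4,8.4,8,0,0],
  hand=[1,1,1,1,1],
)

```text
t: 3.4
tcp_pos: [0.2494, 0.5731, 0.2313]
eef_rot: [2.223, 2.22, -0.0]
force: [-0.3, -1.0, 1.3]
finger_gap: 1.0
grip_force: 0.0
```

drive_tool(
  delta_pos=[
    [-0.034,0.022,0],
    [-0.034,0.022,0],
    [-0.034,0.022,0],
    [-0.034,0.022,0],
    [-0.034,0.022,0],
  ],
  spin=[0,0,0,0,0],
  hand=[1,1,1,1,1],
)

```text
t: 3.9
tcp_pos: [0.3593, 0.4009, 0.2315]
eef_rot: [-2.223, -2.219, -0.001]
force: [0.5, 0.8, -0.9]
finger_gap: 1.002
grip_force: 0.0
```

drive_tool(
  delta_pos=[
    [-0.034,0.022,0],
    [-0.034,0.022,0],
    [-0.034,0.022,0],
    [-0.034,0.022,0],
    [0,0,0],
  ],
  spin=[0,0,0,0,0],
  hand=[1,1,1,1,1],
)

```text
t: 4.4
tcp_pos: [0.4494, 0.2595, 0.2319]
eef_rot: [2.233, 2.206, 0.001]
force: [0.6, -0.6, -0.4]
finger_gap: 1.002
grip_force: 0.0
```

drive_tool(
  delta_pos=[
    [-0.0145,0.01,0],
    [-0.014,0.01,0],
    [0,0,0.03],
    [0,0,0.03],
    [0,0,0],
  ],
  spin=[0,0,0,0,0],
  hand=[1,1,1,1,1],
)

```text
t: 4.9
tcp_pos: [0.4632, 0.2364, 0.1678]
eef_rot: [-2.223, -2.218, 0.01]
force: [0.3, 0.0, -0.2]
finger_gap: 1.001
grip_force: 0.0
```

```bash
python3 - <<'E'
from m import *
cs={}
ims=[]
for n in('scene','top'):
    c=imaging.camera(n); 
    im=cv2.resize(c['color'][:,:,::-1],None,fx=4,fy=4,interpolation=cv2.INTER_CUBIC).copy()
    s=env.sense(); 
    h=sil(c,'mill',[.4695,.231,0])[1]; cv2.polylines(im,[np.int32((h+.5)*4)],True,(0,255,0),1)
    u=sil(c,'mill',[.4695,.231,0])[0]*4; x,y=map(int,u); ims.append(im[max(0,y-260):y+240,x-195:x+195])
    t=proj(c,s['tcp_pos'])[0]; print(s['tcp_pos'],t)
h=min(i.shape[0] for i in ims); cv2.imwrite('pics/mill1.png',np.hstack([i[:h] for i in ims]))
E
```

```text
[0.46430317 0.23693669 0.17007755] [168.07637323 134.61471532]
[0.46535428 0.237446   0.17171625] [153.82685375 204.27457772]
```

View pics/mill1.png

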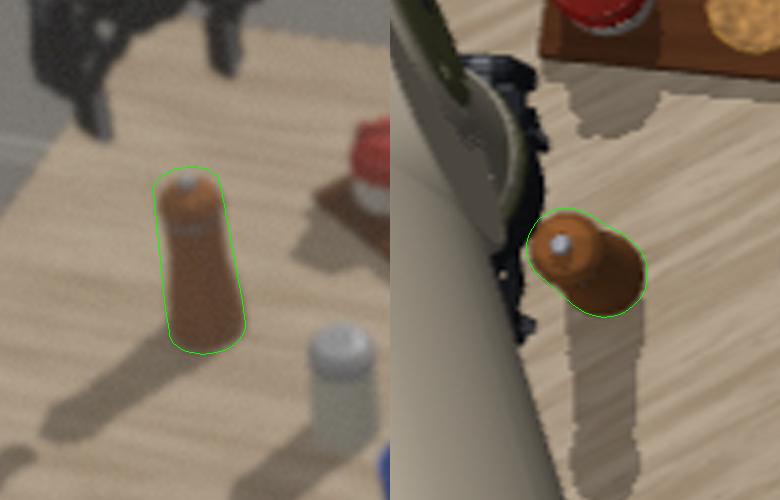

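The mill outline fits both views within about 1 mm; its knob is at (185,183) and (560,243) in the crop. Let the arm settle.

drive_tool(
  delta_pos=[
    [0,0,0],
    [0,0,0],
    [0,0,0],
  ],
  spin=[0,0,0],
  hand=[1,1,1],
)

```text
t: 5.3
tcp_pos: [0.4661, 0.2376, 0.1724]
eef_rot: [2.227, 2.215, 0.003]
force: [0.3, 0.1, -0.8]
finger_gap: 0.999
grip_force: 0.0
```

drive_tool(
  delta_pos=[
    [-0.0066,0.0034,0],
    [0,0,0.03],
    [0,0,0.03],
    [0,0,0.03],
    [0,0,0.0245],
  ],
  spin=[0,0,0,0,0],
  hand=[1,1,1,1,1],
)

```text
t: 5.8
tcp_pos: [0.4689, 0.2298, 0.0555]
eef_rot: [2.228, 2.215, -0.001]
force: [0.3, 0.0, -0.3]
finger_gap: 0.998
grip_force: 0.0
```

drive_tool(
  delta_pos=[
    [0,0,0],
    [0,0,0],
    [0,0,0],
    [0,0,0],
    [0,0,0],
  ],
  spin=[0,0,0,0,0],
  hand=[1,1,0.3,0.3,0.3],
)

```text
t: 6.3
tcp_pos: [0.4694, 0.2309, 0.0577]
eef_rot: [2.228, 2.215, 0.002]
force: [-0.5, -0.3, -0.4]
finger_gap: 0.514
grip_force: 0.0
```

drive_tool(
  delta_pos=[
    [0,0,0],
    [0,0,0],
    [0,0,0],
    [0,0,0],
    [0,0,0],
  ],
  spin=[0,0,0,0,0],
  hand=[0.3,0.3,0.3,0.3,0.3],
)

```text
t: 6.8
tcp_pos: [0.4694, 0.2309, 0.0577]
eef_rot: [2.228, 2.215, 0.002]
force: [-1.4, -0.1, 5.9]
finger_gap: 0.426
grip_force: 34.8
```

drive_tool(
  delta_pos=[
    [0,0,-0.015],
    [0,0,-0.025],
    [0,0,-0.03],
    [0,0,-0.03],
    [-0.014,0.028,0],
  ],
  spin=[0,0,0,0,0],
  hand=[0.3,0.3,0.3,0.3,0.3],
)

```text
t: 7.3
tcp_pos: [0.4964, 0.2205, 0.161]
eef_rot: [-2.22, -2.22, -0.01]
force: [0.2, 1.1, -2.0]
finger_gap: 0.427
grip_force: 35.6
```

drive_tool(
  delta_pos=[
    [-0.014,0.028,0],
    [-0.014,0.028,0],
    [-0.014,0.028,0],
    [-0.014,0.028,0],
    [-0.014,0.0266,0],
  ],
  spin=[0,0,0,0,0],
  hand=[0.3,0.3,0.3,0.3,0.3],
)

```text
t: 7.8
tcp_pos: [0.6358, 0.1451, 0.1562]
eef_rot: [-2.227, -2.215, 0.001]
force: [-0.2, 0.0, -1.8]
finger_gap: 0.428
grip_force: 35.6
```

drive_tool(
  delta_pos=[
    [0,0,0],
    [0,0,0],
    [0,0,0],
    [0,0,0],
  ],
  spin=[0,0,0,0],
  hand=[0.3,0.3,0.3,0.3],
)

```text
t: 8.2
tcp_pos: [0.6342, 0.1469, 0.1568]
eef_rot: [-2.225, -2.216, -0.0]
force: [0.1, -0.8, -0.8]
finger_gap: 0.423
grip_force: 36.0
```

drive_tool(
  delta_pos=[
    [0,0.0018,0.02],
    [0,0,0.025],
    [0,0,0.02],
    [0,0,0.01],
    [0,0,0.005],
  ],
  spin=[0,0,0,0,0],
  hand=[0.3,0.3,0.3,0.3,0.3],
)

```text
t: 8.7
tcp_pos: [0.636, 0.1463, 0.076]
eef_rot: [-2.226, -2.215, 0.002]
force: [-0.7, -0.2, -0.8]
finger_gap: 0.428
grip_force: 36.0
```

drive_tool(
  delta_pos=[
    [0,0,0],
    [0,0,0],
    [0,0,0],
  ],
  spin=[0,0,0],
  hand=[0.3,0.3,0.3],
)

```text
t: 9.0
tcp_pos: [0.6376, 0.1457, 0.078]
eef_rot: [2.227, 2.214, 0.003]
force: [-0.0, 0.1, -2.2]
finger_gap: 0.425
grip_force: 36.0
```

```bash
cat > v.py <<'E'
import sys
from m import *
# usage: v.py name x y z(mm) yawdeg out : crops with model outline + disc outlines
n,x,y,z,out=sys.argv[1],*[float(a)/1000 for a in sys.argv[2:5]],sys.argv[5]
D=[(636,147),(629.2,57.3),(622.4,-32.4),(615.6,-122.1)]
ims=[]
for cam in('scene','top'):
    c=imaging.camera(cam); im=cv2.resize(c['color'][:,:,::-1],None,fx=5,fy=5,interpolation=cv2.INTER_CUBIC)
    im=cv2.copyMakeBorder(im,300,300,300,300,cv2.BORDER_CONSTANT)
    u,h=sil(c,n,np.array([x,y,z]))
    for d in D: cv2.polylines(im,[np.int32((sil(c,'mark',np.r_[d,12]/1000.)[1]+.5)*5)+300],True,(255,0,0),1)
    cv2.polylines(im,[np.int32((h+.5)*5)+300],True,(0,255,0),1)
    X,Y=np.int32(u*5)+300; ims.append(im[Y-290:Y+290,X-195:X+195])
    print(cam,[(round(m[0],2),np.round(m[1],1).tolist(),(m[1]-u).round(1).tolist()) for m in masks(n+'_centre',cam)][:4])
cv2.imwrite(f'pics/{out}.png',np.hstack(ims))
E
python3 v.py mill 636 147 15 mill2
```

```text
scene [(0.88, [248.3, 153.8], [2.3, 2.4])]
top [(0.66, [215.3, 143.7], [7.4, 4.9])]
```

View pics/mill2.png

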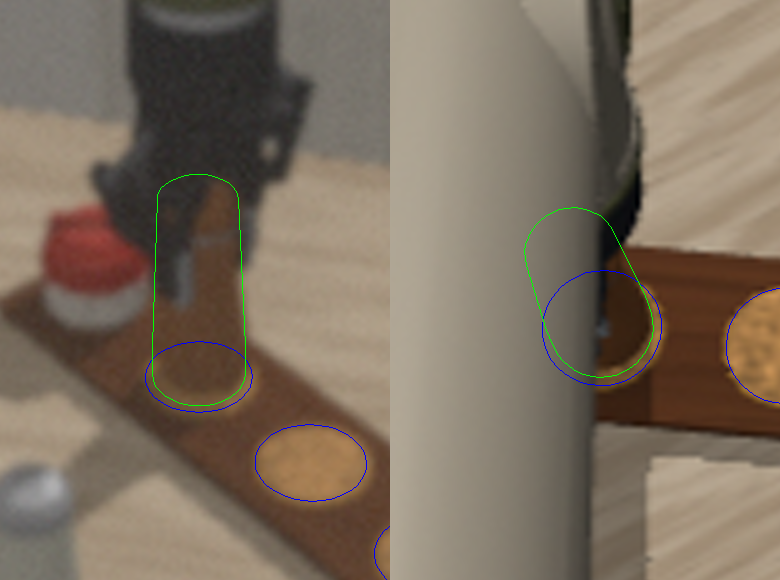

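drive_tool(
  delta_pos=[
    [0.0012,-0.0014,0.002],
    [0,0,0.0025],
    [0,0,0],
    [0,0,0],
  ],
  spin=[0,0,0,0],
  hand=[0.3,0.3,0.3,0.3],
)

```text
t: 9.6
tcp_pos: [0.6353, 0.1468, 0.072]
eef_rot: [-2.228, -2.215, 0.001]
force: [-0.1, -0.2, -1.7]
finger_gap: 0.425
grip_force: 36.0
```

drive_tool(
  delta_pos=[
    [0,0,0.001],
    [0,0,0],
    [0,0,0],
  ],
  spin=[0,0,0],
  hand=[0.3,0.3,0.3],
)

```text
t: 9.9
tcp_pos: [0.6355, 0.1468, 0.0718]
eef_rot: [2.228, 2.215, 0.0]
force: [-3.1, -0.5, 5.0]
finger_gap: 0.425
grip_force: 36.6
```

drive_tool(
  delta_pos=[
    [0,0,0],
    [0,0,0],
    [0,0,0],
    [0,0,-0.02],
    [0,0,-0.04],
  ],
  spin=[0,0,0,0,0],
  hand=[0.6,0.8,0.8,0.8,0.8],
)

```text
t: 10.4
tcp_pos: [0.6331, 0.1466, 0.1282]
eef_rot: [-2.226, -2.213, 0.01]
force: [-0.0, 0.7, 0.5]
finger_gap: 0.8
grip_force: 0.0
```

drive_tool(
  delta_pos=[
    [0,0,-0.04],
    [0,0,-0.02],
    [-0.036,-0.02,0],
    [-0.036,-0.02,0],
    [-0.036,-0.02,0],
  ],
  spin=[0,0,0,0,0],
  hand=[0.9,1,1,1,1],
)

```text
t: 10.9
tcp_pos: [0.5741, 0.038, 0.1913]
eef_rot: [2.227, 2.215, 0.0]
force: [0.7, -0.4, -0.2]
finger_gap: 1.001
grip_force: 0.0
```

drive_tool(
  delta_pos=[
    [-0.036,-0.02,0],
    [-0.036,-0.02,0],
    [-0.036,-0.02,0],
    [-0.036,-0.02,0],
    [-0.036,-0.02,0],
  ],
  spin=[0,0,0,0,0],
  hand=[1,1,1,1,1],
)

```text
t: 11.4
tcp_pos: [0.4728, -0.1416, 0.1914]
eef_rot: [2.228, 2.215, 0.001]
force: [0.5, -0.5, -0.8]
finger_gap: 1.002
grip_force: 0.0
```

drive_tool(
  delta_pos=[
    [-0.036,-0.02,0],
    [0,0,0],
    [0,0,0],
    [0,0,0],
    [0,0,0],
  ],
  spin=[0,-8.3,-8.3,-8.3,0],
  hand=[1,1,1,1,1],
)

```text
t: 11.9
tcp_pos: [0.4535, -0.1763, 0.1913]
eef_rot: [1.695, 2.645, 0.0]
force: [-0.5, 0.3, -0.1]
finger_gap: 0.997
grip_force: 0.0
```

drive_tool(
  delta_pos=[
    [0,0,0],
    [0,0,0],
  ],
  spin=[0,0],
  hand=[1,1],
)

```text
t: 12.1
tcp_pos: [0.4536, -0.1761, 0.1913]
eef_rot: [-1.702, -2.64, 0.0]
force: [-0.4, 0.2, -0.1]
finger_gap: 1.0
grip_force: 0.0
```

```bash
python3 v.py mill 636 147 14 mill3
```

```text
scene [(0.75, [246.3, 152.6], [0.4, 0.9]), (0.6, [349.9, 244.5], [103.9, 92.7]), (0.43, [269.0, 185.6], [23.1, 33.9])]
top [(0.81, [207.3, 139.9], [-0.6, 1.0])]
```

View pics/mill3.png

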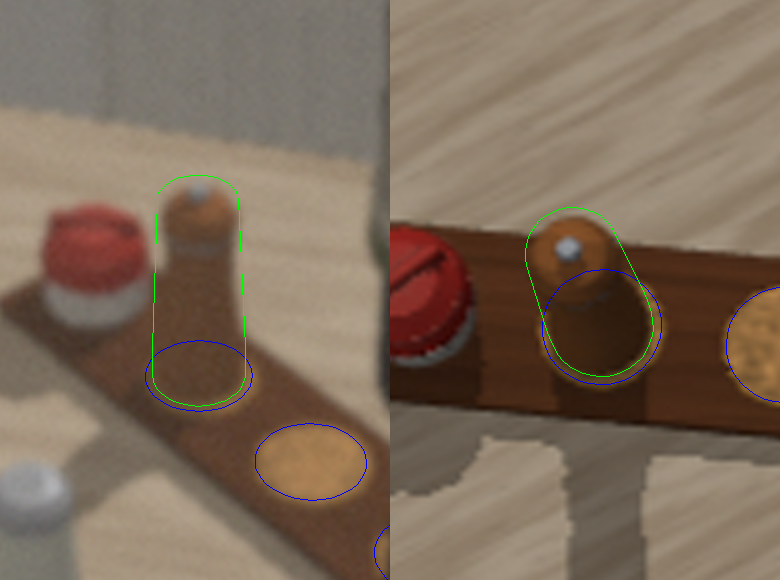

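The mill is upright and centred on the first disc, with its knob at (567,247) in the top crop. Now the jar.

drive_tool(
  delta_pos=[
    [-0.0013,-0.0006,0.035],
    [0,0,0.035],
    [0,0,0.035],
    [0,0,0.03],
    [0,0,0.0143],
  ],
  spin=[0,0,0,0,0],
  hand=[1,1,1,1,1],
)

```text
t: 12.8
tcp_pos: [0.452, -0.177, 0.0394]
eef_rot: [-1.697, -2.64, 0.003]
force: [-0.5, -0.2, 0.2]
finger_gap: 0.999
grip_force: 0.0
```

drive_tool(
  delta_pos=[
    [0,0,0],
    [0,0,0],
    [0,0,0],
    [0,0,0],
    [0,0,0],
  ],
  spin=[0,0,0,0,0],
  hand=[1,1,0.35,0.35,0.35],
)

```text
t: 13.3
tcp_pos: [0.4541, -0.1777, 0.0428]
eef_rot: [1.697, 2.642, 0.001]
force: [0.5, 0.5, 9.9]
finger_gap: 0.518
grip_force: 14.1
```

drive_tool(
  delta_pos=[
    [0,0,0],
    [0,0,0],
    [0,0,0],
    [0,0,0],
    [0,0,0],
  ],
  spin=[0,0,0,0,0],
  hand=[0.35,0.35,0.35,0.35,0.35],
)

```text
t: 13.8
tcp_pos: [0.4542, -0.1777, 0.043]
eef_rot: [1.697, 2.642, 0.001]
force: [-1.1, 0.4, 5.3]
finger_gap: 0.509
grip_force: 34.2
```

drive_tool(
  delta_pos=[
    [0,0,-0.015],
    [0,0,-0.025],
    [0,0,-0.035],
    [0,0,-0.035],
    [0,0,0],
  ],
  spin=[0,0,0,0,8.2],
  hand=[0.35,0.35,0.35,0.35,0.35],
)

```text
t: 14.3
tcp_pos: [0.4561, -0.1787, 0.1568]
eef_rot: [1.88, 2.508, 0.006]
force: [-0.1, -0.5, -1.7]
finger_gap: 0.511
grip_force: 35.1
```

drive_tool(
  delta_pos=[
    [0,0,0],
    [0,0,0],
    [0.029,0.022,0],
    [0.03,0.022,0],
    [0.03,0.022,0],
  ],
  spin=[8.2,8,0,0,0],
  hand=[0.35,0.35,0.35,0.35,0.35],
)

```text
t: 14.8
tcp_pos: [0.5199, -0.0873, 0.1524]
eef_rot: [2.219, 2.224, 0.001]
force: [0.4, -0.9, -0.5]
finger_gap: 0.506
grip_force: 35.1
```

drive_tool(
  delta_pos=[
    [0.03,0.022,0],
    [0.029,0.022,0],
    [0.029,0.022,0],
    [0.029,0.022,0],
    [0.029,0.021,0],
  ],
  spin=[0,0,0,0,0],
  hand=[0.35,0.35,0.35,0.35,0.35],
)

```text
t: 15.3
tcp_pos: [0.6285, 0.0594, 0.152]
eef_rot: [-2.218, -2.225, -0.0]
force: [0.2, 0.2, -2.0]
finger_gap: 0.511
grip_force: 35.1
```

drive_tool(
  delta_pos=[
    [0,0,0],
    [0,0,0],
    [0,0,0],
    [0,0,0],
  ],
  spin=[0,0,0,0],
  hand=[0.35,0.35,0.35,0.35],
)

```text
t: 15.7
tcp_pos: [0.6275, 0.0564, 0.1523]
eef_rot: [2.22, 2.222, -0.0]
force: [-0.6, -0.5, -1.6]
finger_gap: 0.507
grip_force: 35.2
```

drive_tool(
  delta_pos=[
    [0.0009,0.0012,0.03],
    [0,0,0.03],
    [0,0,0.02],
    [0,0,0.01],
    [0,0,0.003],
  ],
  spin=[0,0,0,0,0],
  hand=[0.35,0.35,0.35,0.35,0.35],
)

```text
t: 16.2
tcp_pos: [0.6284, 0.0581, 0.0583]
eef_rot: [-2.219, -2.223, 0.002]
force: [-0.3, -0.3, -0.7]
finger_gap: 0.506
grip_force: 35.2
```

drive_tool(
  delta_pos=[
    [0,0,0],
    [0,0,0],
    [0,0,0],
  ],
  spin=[0,0,0],
  hand=[0.35,0.35,0.35],
)

```text
t: 16.5
tcp_pos: [0.6299, 0.0589, 0.0603]
eef_rot: [2.218, 2.224, 0.003]
force: [0.8, -0.3, -1.5]
finger_gap: 0.512
grip_force: 35.2
```

drive_tool(
  delta_pos=[
    [-0.0015,-0.0006,0.0025],
    [0,0,0.001],
    [0,0,0.0005],
    [0,0,0],
  ],
  spin=[0,0,0,0],
  hand=[0.35,0.35,0.35,0.35],
)

```text
t: 16.9
tcp_pos: [0.6291, 0.0574, 0.057]
eef_rot: [2.218, 2.224, 0.003]
force: [-4.9, 0.2, 12.2]
finger_gap: 0.507
grip_force: 36.5
```

```bash
python3 v.py spice 629.2 57.3 14 spice3
```

```text
scene [(0.91, [271.6, 174.0], [2.6, 3.1])]
top [(0.73, [284.5, 153.5], [37.9, 10.2])]
```

View pics/spice3.png

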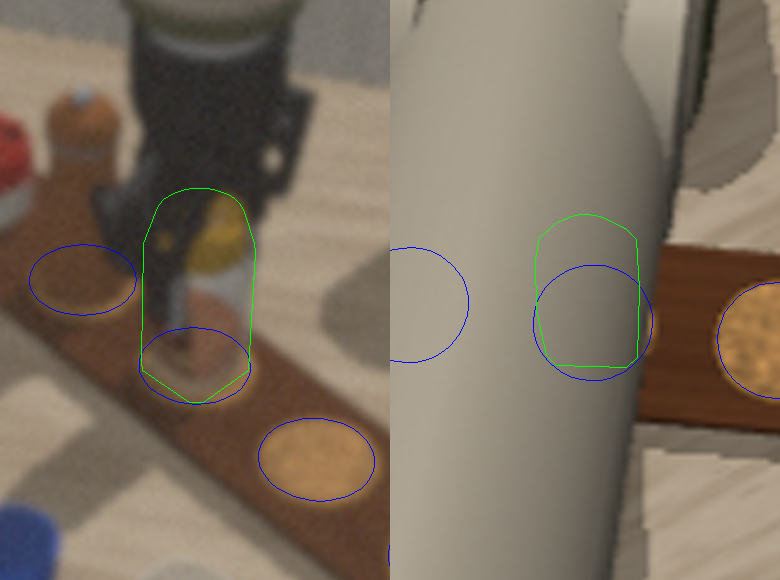

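Contact felt at the right height, so release and go on to the salt shaker.

drive_tool(
  delta_pos=[
    [0,0,0],
    [0,0,0],
    [0,0,0],
    [0,0,-0.02],
    [0,0,-0.04],
  ],
  spin=[0,0,0,0,0],
  hand=[0.6,0.8,0.8,0.8,0.8],
)

```text
t: 17.6
tcp_pos: [0.626, 0.0574, 0.112]
eef_rot: [-2.215, -2.222, 0.009]
force: [0.8, 0.9, -0.1]
finger_gap: 0.799
grip_force: 0.0
```

drive_tool(
  delta_pos=[
    [0,0,-0.04],
    [0,0,-0.005],
    [0.0071,-0.0257,0],
    [0.0071,-0.0257,0],
    [0.0071,-0.0257,0],
  ],
  spin=[0,0,0,0,0],
  hand=[0.9,1,1,1,1],
)

```text
t: 18.1
tcp_pos: [0.5503, 0.0785, 0.1594]
eef_rot: [-2.218, -2.224, 0.001]
force: [0.4, -0.4, 0.9]
finger_gap: 0.999
grip_force: 0.0
```

drive_tool(
  delta_pos=[
    [0.0071,-0.0257,0],
    [0.0071,-0.0257,0],
    [0.0071,-0.0257,0],
    [0,0,0],
    [0,0,0],
  ],
  spin=[0,0,0,0,0],
  hand=[1,1,1,1,1],
)

```text
t: 18.6
tcp_pos: [0.4741, 0.0998, 0.1601]
eef_rot: [-2.217, -2.226, -0.001]
force: [-0.3, -0.5, 0.2]
finger_gap: 1.001
grip_force: 0.0
```

drive_tool(
  delta_pos=[
    [0,0,0],
    [0,0,0],
  ],
  spin=[0,0],
  hand=[1,1],
)

```text
t: 18.8
tcp_pos: [0.4749, 0.099, 0.1599]
eef_rot: [2.219, 2.223, -0.0]
force: [-0.5, 0.7, -0.4]
finger_gap: 1.007
grip_force: 0.0
```

```bash
python3 v.py salt 474.8 100 0 salt1
```

```text
scene [(0.71, [319.7, 225.1], [106.9, 23.1]), (0.69, [213.3, 201.7], [0.5, -0.3])]
top []
```

View pics/salt1.png

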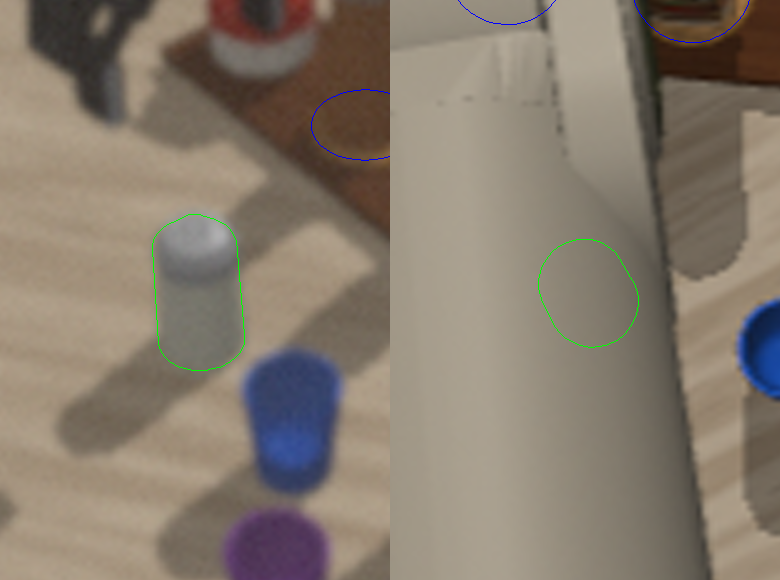

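The salt outline fits (cap at (196,235)), so descend.

drive_tool(
  delta_pos=[
    [0.001,0,0.035],
    [0,0,0.035],
    [0,0,0.035],
    [0,0,0.025],
    [0,0,0.011],
  ],
  spin=[0,0,0,0,0],
  hand=[1,1,1,1,1],
)

```text
t: 19.5
tcp_pos: [0.4727, 0.0999, 0.0166]
eef_rot: [-2.218, -2.224, 0.006]
force: [-0.4, 0.9, -0.0]
finger_gap: 1.0
grip_force: 0.0
```

drive_tool(
  delta_pos=[
    [0,0,0],
    [0,0,0],
    [0,0,0],
    [0,0,0],
    [0,0,0],
  ],
  spin=[0,0,0,0,0],
  hand=[1,1,0.35,0.35,0.35],
)

```text
t: 20.0
tcp_pos: [0.4747, 0.1008, 0.0198]
eef_rot: [2.218, 2.225, 0.002]
force: [-3.1, 0.0, 1.9]
finger_gap: 0.518
grip_force: 1.2
```

drive_tool(
  delta_pos=[
    [0,0,0],
    [0,0,0],
    [0,0,0],
    [0,0,0],
    [0,0,0],
  ],
  spin=[0,0,0,0,0],
  hand=[0.3,0.3,0.3,0.3,0.3],
)

```text
t: 20.5
tcp_pos: [0.4747, 0.1008, 0.02]
eef_rot: [2.218, 2.225, 0.002]
force: [-3.2, -0.0, 7.5]
finger_gap: 0.466
grip_force: 34.8
```

drive_tool(
  delta_pos=[
    [0,0,-0.015],
    [0,0,-0.03],
    [0,0,-0.035],
    [0,0,-0.035],
    [-0.0266,0.0295,0],
  ],
  spin=[0,0,0,0,0],
  hand=[0.3,0.3,0.3,0.3,0.3],
)

```text
t: 21.0
tcp_pos: [0.5046, 0.0789, 0.139]
eef_rot: [-2.21, -2.232, -0.014]
force: [1.8, 0.4, -0.5]
finger_gap: 0.468
grip_force: 36.3
```

drive_tool(
  delta_pos=[
    [-0.0266,0.0295,0],
    [-0.0266,0.0295,0],
    [-0.0266,0.0295,0],
    [-0.0266,0.0295,0],
    [0,0,0],
  ],
  spin=[0,0,0,0,0],
  hand=[0.3,0.3,0.3,0.3,0.3],
)

```text
t: 21.5
tcp_pos: [0.624, -0.0377, 0.1335]
eef_rot: [2.222, 2.216, -0.004]
force: [0.4, -1.0, -0.6]
finger_gap: 0.466
grip_force: 36.3
```

drive_tool(
  delta_pos=[
    [0,0,0],
    [0,0,0],
    [0,0,0],
  ],
  spin=[0,0,0],
  hand=[0.3,0.3,0.3],
)

```text
t: 21.8
tcp_pos: [0.6216, -0.0305, 0.1341]
eef_rot: [-2.216, -2.226, -0.001]
force: [-0.3, 0.0, -0.7]
finger_gap: 0.47
grip_force: 36.3
```

drive_tool(
  delta_pos=[
    [-0.0018,0.0004,0.03],
    [0,0,0.03],
    [0,0,0.02],
    [0,0,0.01],
    [0,0,0.0055],
  ],
  spin=[0,0,0,0,0],
  hand=[0.3,0.3,0.3,0.3,0.3],
)

```text
t: 22.3
tcp_pos: [0.622, -0.0329, 0.0381]
eef_rot: [-2.216, -2.225, 0.0]
force: [-0.6, -0.8, -1.3]
finger_gap: 0.471
grip_force: 36.3
```

drive_tool(
  delta_pos=[
    [0,0,0],
    [0,0,0],
    [0,0,0],
  ],
  spin=[0,0,0],
  hand=[0.3,0.3,0.3],
)

```text
t: 22.6
tcp_pos: [0.6232, -0.0339, 0.0397]
eef_rot: [2.217, 2.224, 0.002]
force: [-0.5, 0.6, -1.0]
finger_gap: 0.469
grip_force: 36.3
```

drive_tool(
  delta_pos=[
    [0.0014,-0.0005,0.003],
    [0,0,0.002],
    [0,0,0.001],
    [0,0,0],
  ],
  spin=[0,0,0,0],
  hand=[0.3,0.3,0.3,0.3],
)

```text
t: 23.0
tcp_pos: [0.6222, -0.0321, 0.0341]
eef_rot: [-2.218, -2.225, -0.002]
force: [-4.9, 1.9, 12.9]
finger_gap: 0.465
grip_force: 37.9
```

drive_tool(
  delta_pos=[
    [0,0,0],
    [0,0,0],
    [0,0,0],
    [0,0,-0.02],
    [0,0,-0.04],
  ],
  spin=[0,0,0,0,0],
  hand=[0.6,0.8,0.8,0.8,0.8],
)

```text
t: 23.5
tcp_pos: [0.6194, -0.032, 0.0896]
eef_rot: [-2.215, -2.222, 0.008]
force: [0.3, 0.7, 0.6]
finger_gap: 0.801
grip_force: 0.0
```

drive_tool(
  delta_pos=[
    [0,0,-0.04],
    [0,0,-0.005],
    [-0.008,-0.028,0],
    [-0.008,-0.028,0],
    [-0.008,-0.028,0],
  ],
  spin=[0,0,0,0,0],
  hand=[0.9,1,1,1,1],
)

```text
t: 24.0
tcp_pos: [0.5368, -0.057, 0.1368]
eef_rot: [-2.218, -2.225, 0.001]
force: [-0.4, -0.1, -0.4]
finger_gap: 0.997
grip_force: 0.0
```

drive_tool(
  delta_pos=[
    [-0.008,-0.028,0],
    [-0.008,-0.028,0],
    [0,0,0],
    [0,0,0],
    [0,0,0],
  ],
  spin=[0,0,0,0,0],
  hand=[1,1,1,1,1],
)

```text
t: 24.5
tcp_pos: [0.4829, -0.0723, 0.1375]
eef_rot: [2.217, 2.225, 0.0]
force: [-0.2, 0.2, 0.6]
finger_gap: 1.001
grip_force: 0.0
```

```bash
python3 v.py glass 482.3 -72 0 glass1; python3 -c "
from h import *
print(env.sense()['tcp_pos'])"
```

```text
scene [(0.87, [266.9, 238.0], [1.1, -0.2]), (0.8, [229.1, 259.3], [-36.7, 21.1]), (0.55, [231.8, 226.4], [-34.1, -11.7])]
top [(0.55, [266.2, 222.0], [-35.3, 13.4])]
[ 0.4825983  -0.07265634  0.13729645]
```

View pics/glass1.png

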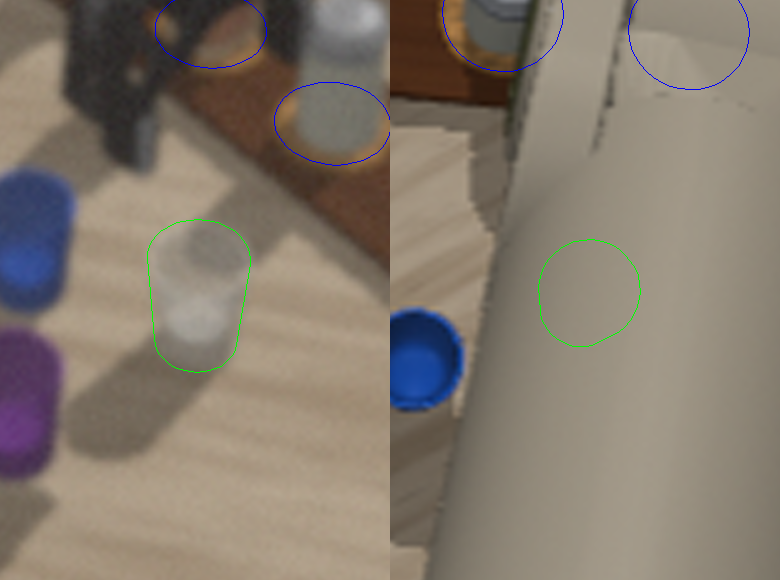

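The clear glass fits its outline at (197,295), blue and purple are to its left, and the salt shaker stands on its disc. Descend on the glass.

drive_tool(
  delta_pos=[
    [0.0005,0,0.035],
    [0,0,0.035],
    [0,0,0.03],
    [0,0,0.02],
    [0,0,0.0065],
  ],
  spin=[0,0,0,0,0],
  hand=[1,1,1,1,1],
  grip_force=25,
)

```text
t: 25.2
tcp_pos: [0.4806, -0.0723, 0.0087]
eef_rot: [-2.216, -2.223, 0.005]
force: [0.2, 0.4, 0.5]
finger_gap: 0.995
grip_force: 0.0
```

drive_tool(
  delta_pos=[
    [0,0,0],
    [0,0,0],
    [0,0,0],
    [0,0,0],
    [0,0,0],
  ],
  spin=[0,0,0,0,0],
  hand=[1,1,0.35,0.35,0.35],
)

```text
t: 25.7
tcp_pos: [0.4825, -0.0723, 0.0116]
eef_rot: [2.218, 2.224, 0.002]
force: [-0.4, -0.6, 2.0]
finger_gap: 0.512
grip_force: 4.1
```

drive_tool(
  delta_pos=[
    [0,0,0],
    [0,0,0],
    [0,0,0],
    [0,0,0],
    [0,0,0],
  ],
  spin=[0,0,0,0,0],
  hand=[0.35,0.35,0.35,0.35,0.35],
)

```text
t: 26.2
tcp_pos: [0.4825, -0.0724, 0.0117]
eef_rot: [2.218, 2.224, 0.001]
force: [-2.1, -0.1, 5.9]
finger_gap: 0.506
grip_force: 24.1
```

drive_tool(
  delta_pos=[
    [0,0,-0.015],
    [0,0,-0.03],
    [0,0,-0.035],
    [0,0,-0.02],
    [-0.0099,0.0266,0],
  ],
  spin=[0,0,0,0,0],
  hand=[0.35,0.35,0.35,0.35,0.35],
)

```text
t: 26.7
tcp_pos: [0.509, -0.0813, 0.1144]
eef_rot: [2.217, 2.225, 0.008]
force: [1.7, 1.1, -0.5]
finger_gap: 0.509
grip_force: 25.6
```

drive_tool(
  delta_pos=[
    [-0.0099,0.0266,0],
    [-0.0099,0.0266,0],
    [-0.0099,0.0266,0],
    [-0.0099,0.0266,0],
    [0,0,0],
  ],
  spin=[0,0,0,0,0],
  hand=[0.35,0.35,0.35,0.35,0.35],
)

```text
t: 27.2
tcp_pos: [0.6173, -0.1226, 0.1105]
eef_rot: [2.217, 2.223, -0.001]
force: [0.9, -0.2, -1.0]
finger_gap: 0.503
grip_force: 25.7
```

drive_tool(
  delta_pos=[
    [0,0,0],
    [0,0,0],
    [0,0,0],
  ],
  spin=[0,0,0],
  hand=[0.35,0.35,0.35],
)

```text
t: 27.5
tcp_pos: [0.6145, -0.1209, 0.1111]
eef_rot: [-2.217, -2.225, -0.0]
force: [-0.7, -0.1, -0.9]
finger_gap: 0.5
grip_force: 25.7
```

Contact should come at z ≈ 0.0257.

drive_tool(
  delta_pos=[
    [-0.0006,0.0005,0.03],
    [0,0,0.025],
    [0,0,0.015],
    [0,0,0.01],
    [0,0,0.002],
  ],
  spin=[0,0,0,0,0],
  hand=[0.35,0.35,0.35,0.35,0.35],
)

```text
t: 28.0
tcp_pos: [0.6152, -0.1218, 0.0283]
eef_rot: [-2.217, -2.224, 0.001]
force: [0.7, -0.3, -0.7]
finger_gap: 0.509
grip_force: 25.7
```

drive_tool(
  delta_pos=[
    [0,0,0],
    [0,0,0],
    [0,0,0],
  ],
  spin=[0,0,0],
  hand=[0.35,0.35,0.35],
)

```text
t: 28.3
tcp_pos: [0.6164, -0.1223, 0.0301]
eef_rot: [2.217, 2.224, 0.002]
force: [0.2, 0.6, -0.6]
finger_gap: 0.512
grip_force: 25.7
```

drive_tool(
  delta_pos=[
    [0.0001,-0.0005,0.003],
    [0,0,0.001],
    [0,0,0.0005],
    [0,0,0],
  ],
  spin=[0,0,0,0],
  hand=[0.35,0.35,0.35,0.35],
)

```text
t: 28.7
tcp_pos: [0.6157, -0.1225, 0.0258]
eef_rot: [2.218, 2.223, 0.001]
force: [-2.9, 0.1, 8.9]
finger_gap: 0.504
grip_force: 25.6
```

Contact, so release, rise, and back away to the left and towards the base to clear the view.

drive_tool(
  delta_pos=[
    [0,0,0],
    [0,0,0],
    [0,0,0],
    [0,0,-0.02],
    [0,0,-0.04],
  ],
  spin=[0,0,0,0,0],
  hand=[0.6,0.8,0.8,0.8,0.8],
)

```text
t: 29.2
tcp_pos: [0.6128, -0.1211, 0.0817]
eef_rot: [-2.214, -2.221, 0.007]
force: [0.6, -0.9, 0.8]
finger_gap: 0.8
grip_force: 0.0
```

drive_tool(
  delta_pos=[
    [0,0,-0.05],
    [0,0,-0.05],
    [-0.03,-0.03,-0.02],
    [-0.04,-0.03,0],
    [-0.04,-0.03,0],
  ],
  spin=[0,0,0,0,0],
  hand=[0.8,0.8,0.8,0.8,0.8],
)

```text
t: 29.7
tcp_pos: [0.525, -0.2331, 0.2054]
eef_rot: [2.215, 2.225, 0.002]
force: [-0.0, -1.8, -0.4]
finger_gap: 0.797
grip_force: 0.0
```

drive_tool(
  delta_pos=[
    [-0.045,-0.02,0],
    [-0.045,-0.02,0],
    [-0.045,-0.01,0],
    [0,0,0],
    [0,0,0],
  ],
  spin=[0,0,0,0,0],
  hand=[0.8,0.8,0.8,0.8,0.8],
)

```text
t: 30.2
tcp_pos: [0.4747, -0.369, 0.2043]
eef_rot: [-2.222, -2.22, 0.001]
force: [0.0, 0.1, -0.2]
finger_gap: 0.802
grip_force: 0.0
```

```bash
cat > f.py <<'E'
from m import *
np.set_printoptions(precision=1,suppress=True)
D=[(636,147),(629.2,57.3),(622.4,-32.4),(615.6,-122.1)]
N=['mill','spice','salt','glass']; cs={n:imaging.camera(n) for n in('scene','top')}; ims=[]
for n,d in zip(N,D):
    p=np.r_[d,14]/1000.; M={}
    for cam in cs:
        ms=[m for m in masks(n+'_centre',cam) if np.hypot(*(m[1]-sil(cs[cam],n,p)[0]))<8]
        if ms: M[cam]=ms[0][1]
    if M:
        r=least_squares(lambda q:np.concatenate([sil(cs[c],n,np.r_[q,.014])[0]-M[c] for c in M]),p[:2],diff_step=1e-4); print(n,r.x*1000-d,list(M),r.fun)
for cam,(x0,y0,w,h) in {'scene':(210,105,160,160),'top':(140,95,250,100)}.items():
    c=cs[cam]; k=780/w if cam=='top' else 2.4; k=3 if cam=='top' else 1.75
    im=cv2.resize(c['color'][:,:,::-1],None,fx=k,fy=k,interpolation=cv2.INTER_CUBIC)
    for n,d in zip(N,D):
        for m,z,col in (('mark',12,(255,0,0)),(n,14,(0,255,0))): cv2.polylines(im,[np.int32((sil(c,m,np.r_[d,z]/1000.)[1]+.5)*k)],True,col,1)
    v=im[int(y0*k):int((y0+h)*k),int(x0*k):int((x0+w)*k)]; ims.append(cv2.copyMakeBorder(v,0,0,0,760-v.shape[1],cv2.BORDER_CONSTANT))
cv2.imwrite('pics/final.png',np.vstack(ims)); print(env.sense()['t'])
E
python3 f.py
```

```text
mill [-1.4 -0.5] ['scene', 'top'] [-0.7 -0.5  0.6 -0.2]
spice [ 1.8 -0.3] ['scene'] [-0. -0.]
salt [ 3.1 -0.9] ['scene', 'top'] [-0.5  1.  -0.1 -0.9]
glass [0.3 0.1] ['scene', 'top'] [-0.7  0.3  0.4 -0.6]
30.7
```

View pics/final.png

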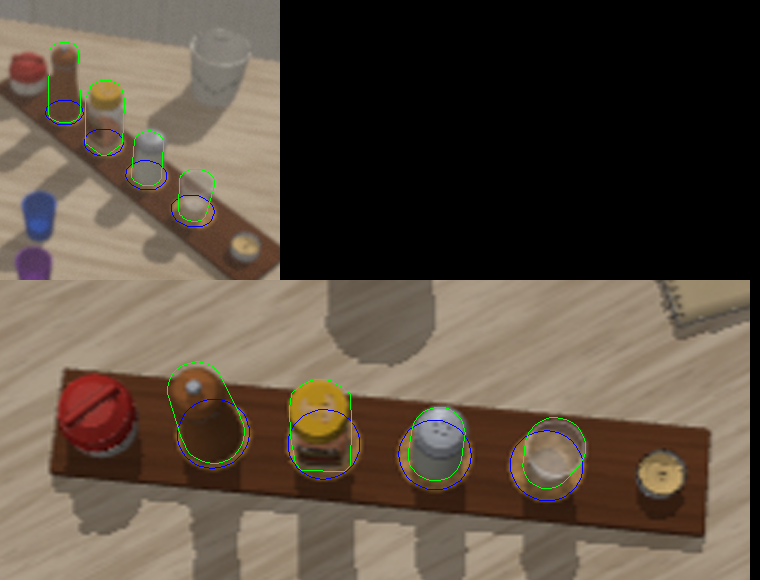

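The final view shows the mill, jar, salt and glass upright on their discs within about 3 mm. The top crop has timer (97,410), mill (205,420), jar (320,425), salt (437,445), glass (552,455) and tea light (660,474). The timer, tea light and look-alikes show no sign of having moved.

```bash
python3 -c "
from cell import env
print(env.close_job())"
```

```text
the job is handed in; nothing more can be done
None
```

The job is handed in (about 31 s of the 101 s used): pepper mill, spice jar, salt shaker and clear glass stand upright on the cork discs from the egg timer to the tea light, each measured within about 3 mm of centre, and I saw no sign of the timer or tea light having moved.

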